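# Emergency release of a locked drawer

## Task

The electronic lock of the small grey drawer unit is dead. Take the orange-handled release pin out of its round wooden stand, reach with it through the round hole in the unit's top and press the hidden spring latch, gently and by feel, until the drawer springs ajar; never force it. Then put the pin back in its stand, right down on its collar, pull the drawer all the way out to its stop and let go; leave the jar, the tumbler and the brass mould where they stand.

Things in the scene. Friction and masses are not known exactly. Their poses are not given: they have to be found in the camera images.
- release_pin: release pin, loose, about 60 g, 118 mm long: round steel shank 6 mm thick with a rounded tip, steel collar 20 mm across, 4 mm thick, its underside 66 mm above the tip, and above it an orange square handle 16 x 16 x 46 mm tall with black bands. Origin at the tip, z towards the handle, x and y square to the handle's flat sides. Starts upright in the stand, resting on its collar, tip 6 mm above the table
- pin_tip (a point): tip of the release pin (origin of the pin)
- pin_grip (a point): middle of the orange handle, on the pin's axis, 95 mm above the tip
- pin_stand: turned wooden stand for the pin, fixed, round, 50 mm across (foot 64 mm), 72 mm high, with one upright blind bore in the middle, 9 mm in diameter, 68 mm deep, 2 mm chamfer. Origin at the centre of its underside, z up
- stand_bore (a point): centre of the mouth of the stand's bore, on the stand's top, 72 mm above the table
- drawer_unit: grey sheet-steel drawer unit, fixed, 160 mm deep (x), 170 mm wide (y), 95 mm high, with one drawer behind a blue front with a black keypad and a steel bar handle. Origin at the centre of its underside; x points from its front to its back, z up; the drawer comes out along -x. The pin pressing on any part of it, the latch inside included, with more than 12 N bends it
- release_hole (a point): centre of the round access hole in the unit's top, at the top face of the cover, 95 mm above the table: 10 mm in diameter with a steel rim and a 1.5 mm chamfer, straight down through the 4 mm cover; open space below
- hole_exit (a point): centre of the hole at the cover's underside, 4 mm below release_hole. Unseen under it lies the latch's flat tail, 14 x 44 mm, its top 20 to 48 mm below the cover's top face, differing from unit to unit. Under the pin it resists with 2.5 to 4 N at first, 5 to 7 N after about 6 mm, where it lets the drawer go; 2 to 3 mm farther it meets a solid stop. Nothing else is in the way
- drawer (a joint): how far the drawer is out, in m: 0 to 0.001 when latched shut, 0.065 at its stop. When the latch lets go a spring kicks the drawer 22 to 26 mm out and there it stays; the damped slides then take 2 to 5 N to pull at up to 0.15 m/s. The latch does not hold it again unless it is pushed right in
- drawer_handle (a point): middle of the drawer's handle: a level round steel bar 11 mm thick, 84 mm long, along the unit's y, on two posts 36 mm either side of this point, 40 mm in front of the drawer's blue face and 74 mm above the table, 21 mm below the unit's top; it moves with the drawer
- pigment_jar: glass pigment jar with a black cap, loose, 54 mm across, 88 mm high, beside the unit; origin at the centre of its base; to be left alone
- glass_tumbler: clear glass tumbler, loose, 56 mm across, 70 mm high, beside the unit; origin at the centre of its base; to be left alone
- brass_mould: brass mould, a ribbed cup, loose, 68 mm across, 54 mm high; origin at the centre of its base; stands on the other side of the table from the pin stand; to be left alone

How it is judged (in metres and radians):
On the way:
1. the drawer has been let go by the pin: it has sprung out more than 12 mm with the pin's tip inside the access hole, more than 15 mm below the cover (value of joint drawer above 0.012 m and horizontal distance between pin_tip and release_hole below 0.01 m and z of pin_tip in the frame of drawer_unit below 0.08 m), for 0.05 s.
At the end, for the whole second after the job is handed in: The drawer is out at its stop (at least 55 of its 65 mm), and the release pin stands at rest and upright (within 0.12 rad) in the bore of its stand, its collar down on the wood within 5 mm; the jar, the tumbler and the mould stand where they stood (value of joint drawer above 0.055 m and horizontal distance between pin_tip and stand_bore below 0.006 m and z of pin_tip in the frame of pin_stand below 0.011 m and angle between release_pin's own z axis and vertical below 0.12 rad and linear speed of release_pin below 0.02 m/s); the robot touches nothing.
It fails at once if the pin presses on the latch or any other part of the drawer unit with more than 12 N (contact force between release_pin and drawer_unit above 12 N).
It fails at once if the pigment jar is moved more than 20 mm or tipped (distance of pigment_jar from where it was at the start of the episode above 0.02 m or angle between pigment_jar's own z axis and vertical above 0.3 rad).
It fails at once if the glass tumbler is moved more than 20 mm or tipped (distance of glass_tumbler from where it was at the start of the episode above 0.02 m or angle between glass_tumbler's own z axis and vertical above 0.3 rad).
It fails at once if the brass mould is moved more than 20 mm or tipped (distance of brass_mould from where it was at the start of the episode above 0.02 m or angle between brass_mould's own z axis and vertical above 0.3 rad).
It also fails if it takes over 67 s, if anything falls off the work surface, if the arm or the gripper's body presses on something with over 40 N, if the wrist force passes 120 N, or if a joint passes its speed limit or range.

## Robot

A 6-joint arm with a two-finger parallel gripper is mounted at the origin on a cart in front of the work surface, level with it; the furniture and walls round the work are solid. World frame = base frame: x ahead of the robot, y to its left, z up, the work surface at z = 0. Lengths are in mm, angles in degrees, forces in N, time in s.
With the tool pointing down it reaches from about 300 to 850 mm from the base axis. Payload 4.2 kg.
Tool frame: the origin (TCP) lies at the very end of the fingers, on their centre line; the grasp point (between the pads) lies 19 mm behind it; x points along the fingers, y is the direction in which the jaws open and shut, and the axes are right-handed (so a half turn about x gives the same grasp; the last joint's range is limited). The gripper opens to 91 mm and grips with 3 to 60 N. Pads are 32 mm wide; open, the fingers measure 118 mm over their backs; the gripper's body (76 mm by 178 mm) begins 60 mm behind the grasp point.
Start: joints at [-70.187, 18.312, 89.639, -0, 72.044, -1.146], TCP at [205.68, -536.972, 213.976] pointing down, gripper open.
Joint ranges: [-177.97, 177.97], [-48.28, 115.42], [12.27, 149.76], [-77.06, 257.06], [2.81, 150.46], [-146.56, 146.56]. Speed limits (degrees/s): [147.25, 147.25, 180, 180, 180, 180].

## Interface

Orientations are given as [roll, pitch, yaw] about the fixed x, y, z axes, in that order (R = Rz(yaw) Ry(pitch) Rx(roll)).
In Python, from workcell import sensors, grab_frame, job_done, finder gives the robot as it stands.
- The arm moves only by the tool play_rows, never from a script. Its argument "motion" is a list of rows, each a list of 5 numbers: the shift along the world's x, y, z in m, then the turn about the world's z in rad, then the opening, from 0 (shut) to 1 (fully open). In form: [[tx, ty, tz, roll, fingers], ...]. A call has exactly 8 rows; each row is the pose to reach, as a shift and turn from the pose commanded when the call began; what a row does not reach only later rows make up. A row lasts 1/12 s, in which the tool goes at most 41.7 mm and 7.16 degrees, less where a joint would pass 70% of its speed; a pose out of reach is approached as far as the arm can. A call with a gripper value outside its range is refused whole. The fingers move at their own pace and stop on an object; "squeeze" is the grip in N (left out, the last holds). Time passes only in rows, so rows that repeat a pose let the fingers close, or fill a call up. It gives the time, the measured TCP pose, the force and the opening at its end, in the units of the state.
- sensors.state(): the state, without advancing time (a new reading comes with each control period).
- grab_frame(name): name is "scene" or "top"; returns a dict with "img" (480x640x3 uint8, blue, green, red), "fx", "fy", "cx", "cy" (pixels), "rvec" (rotation vector, rad) and "tvec" (3), from world to camera coordinates, as OpenCV has them. Camera axes: x right, y down, z forward; pixel columns grow to the right and rows downward; lengths in mm; the calibration is good to about 2 mm. A picture is of the moment at which its call begins. There is no depth.
- job_done(): hands the job in, once; it reports no verdict.
Trained networks look in a picture, given as the dict that the camera call returned (one of the last four; its "shot" number tells which), for a name from the list of things; names that differ only in an ending like _2 or _b are one class to them, and where a whole thing is asked for, a point or a joint stands for the part that bears it (a point fixed in the world has none). Each returns a list of dicts, best first, with "conf" (0 to 1); they miss things now and then, are a little off and sometimes report something else, mostly with a low value. They report only what shows in the picture. A call takes as long as a camera call.
- finder.spot_in(picture, label): "point" ([column, row] in pixels, amid what is visible of it).
- finder.spot_point(picture, label): "point" ([column, row] in pixels: a listed point, or the origin of a listed thing).
The state is a dict: "time_s": time; "qpos": joint angles; "qvel": joint speeds; "effort": joint torques, N m; "ee_pos": TCP position; "ee_rot": TCP orientation; "force": force on the tool from outside, world axes, zero at the start; "torque": the same for the moment, N m; "gripper_width": finger opening in mm.
Only numpy, scipy, OpenCV 4.12 (cv2) and the standard library are available. Lean on these libraries where they do the work, as an engineer would, in place of code of your own. Each camera call takes 0.05 s, during which the arm holds its last target.

## Working session

There is one attempt and no reset: what is moved stays moved. The work goes in short steps, Python scripts to look and compute and a tool call to move; the robot and the scene stay as the last step left them, time stands still between calls to the robot, and variables do not carry over. Pictures are saved under pics/ and viewed, and the job is handed in when it is done.

Besides the shell and the picture viewer there is one more tool, called after ">>>" as a command line: name --pt "numbers of a row" for each row, then --argument value for the rest. play_rows: Moves the arm, as the interface text tells. Its arguments: {"type":"object","properties":{"motion":{"type":"array","items":{"type":"array","items":{"type":"number"}}},"squeeze":{"type":"number"}},"required":["motion"]}

```bash
mkdir -p pics; cat > h.py <<'E'
import numpy as np, cv2
from workcell import sensors, grab_frame, job_done, finder
def cam(f):
    R=cv2.Rodrigues(np.array(f["rvec"],float))[0]; t=np.array(f["tvec"],float).ravel()
    return R,t,-R.T@t
def ray(f,p):
    R,t,c=cam(f)
    d=R.T@np.array([(p[0]-f["cx"])/f["fx"],(p[1]-f["cy"])/f["fy"],1.]); return c,d/np.linalg.norm(d)
def atz(f,p,z):
    c,d=ray(f,p); return c+d*(z-c[2])/d[2]
def proj(f,P):
    R,t,c=cam(f); q=R@np.array(P,float)+t; return [q[0]/q[2]*f["fx"]+f["cx"],q[1]/q[2]*f["fy"]+f["cy"]]
def tri(obs):
    A=np.zeros((3,3));b=np.zeros(3)
    for f,p in obs:
        c,d=ray(f,p);M=np.eye(3)-np.outer(d,d);A+=M;b+=M@c
    return np.linalg.solve(A,b)
E
python3 - <<'E'
from h import *
s=sensors.state(); print(s)
fs={n:grab_frame(n) for n in("scene","top")}
for n,f in fs.items():
    cv2.imwrite(f"pics/{n}0.png",f["img"]); print(n,cam(f)[2],f["fx"])
zs=dict(stand_bore=72,release_hole=95,drawer_handle=74,pin_grip=101,pin_tip=6,drawer_unit=0,pigment_jar=0,glass_tumbler=0,brass_mould=0,pin_stand=0)
for l,z in zs.items():
    o=[]
    for n,f in fs.items():
        r=finder.spot_point(f,l)[:2]
        for k in r: print(l,n,np.round(k["point"],1),round(k["conf"],2),np.round(atz(f,k["point"],z),1))
        if r:o.append((f,r[0]["point"]))
    if len(o)==2: print("   tri",tri(o).round(1))
E
```

```text
{'time_s': 0.0, 'qpos': array([-7.01875037e+01,  1.83501036e+01,  8.97061191e+01, -5.12784359e-04,
        7.20436225e+01, -1.14288859e+00]), 'qvel': array([ 0.06710363,  0.02816534, -0.00196151, -0.03965544,  0.07438726,
       -0.05279334]), 'effort': array([-2.48767858e-03, -4.12463057e+01, -2.31977248e+01,  7.25401123e-02,
        4.58456366e-02, -1.48232430e-04]), 'ee_pos': array([ 205.4988266 , -536.48401401,  213.13763846]), 'ee_rot': array([-90.86312293,  89.90015356, 110.09242044]), 'force': array([ 0.04633259, -0.50103234, -0.42426498]), 'torque': array([-0.01914418,  0.02208128, -0.05971951]), 'gripper_width': 91.26427511382194}
scene [241.13658068 517.05002591 703.41292391] 471.96339287458693
top [ 452.62713292  -13.78634401 1087.02406056] 564.1052388690372
stand_bore scene [441. 206.] 0.87 [ 452.1 -228.6   72. ]
stand_bore top [462.7 324.4] 0.81 [ 454.2 -232.2   72. ]
   tri [ 453.8 -233.2   67.9]
release_hole scene [297.2 195.2] 0.83 [699.8 -70.3  95. ]
release_hole top [367.7 191.4] 0.85 [692.2 -66.7  95. ]
   tri [693.  -65.3 100.9]
drawer_handle scene [300.4 201.2] 0
[... 419 characters left out ...]
rawer_unit scene [434.9 229.7] 0.39 [ 454.8 -233.3    0. ]
drawer_unit top [369.1 223.1] 0.7 [651.6 -73.5   0. ]
   tri [655.6 -72.2  -5. ]
pigment_jar top [434.4 197.9] 0.86 [ 700.6 -202.5    0. ]
glass_tumbler scene [364.6 212.5] 0.82 [ 609.4 -197.1    0. ]
glass_tumbler top [435.1 241.9] 0.87 [ 613.2 -200.9    0. ]
glass_tumbler top [372.8 285.7] 0.43 [529.2 -78.5   0. ]
   tri [ 613.1 -202.1   -5.3]
brass_mould scene [274.  406.3] 0.73 [495.2 277.5   0. ]
brass_mould top [186.9 302.4] 0.7 [499.9 279.9   0. ]
   tri [4.976e+02 2.785e+02 1.000e-01]
pin_stand scene [436.5 229. ] 0.66 [ 452.8 -237.3    0. ]
pin_stand top [450.4 329.8] 0.92 [ 444.4 -224.     0. ]
   tri [ 446.2 -220.2   16.6]
```

View pics/scene0.png

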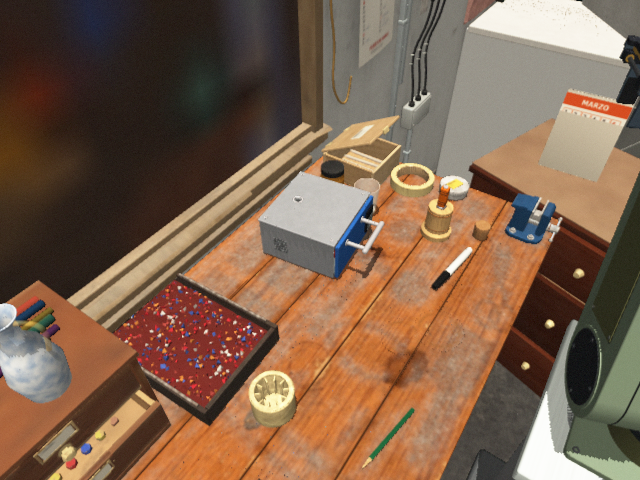

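View pics/top0.png

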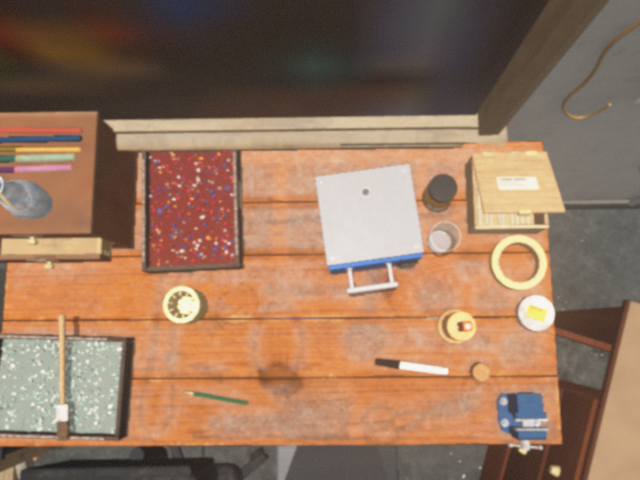

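```bash
python3 - <<'E'
import cv2
a=cv2.imread('pics/top0.png')
cv2.imwrite('pics/top0_u.png',cv2.resize(a[130:350,320:500],None,fx=2.7,fy=2.7,interpolation=cv2.INTER_CUBIC)[:600])
cv2.imwrite('pics/top0_s.png',cv2.resize(a[295:355,420:500],None,fx=9,fy=9,interpolation=cv2.INTER_CUBIC))
cv2.imwrite('pics/top0_h.png',cv2.resize(a[165:225,330:410],None,fx=9,fy=9,interpolation=cv2.INTER_CUBIC))
b=cv2.imread('pics/scene0.png')
cv2.imwrite('pics/scene0_u.png',cv2.resize(b[160:270,250:480],None,fx=3.4,fy=3.4,interpolation=cv2.INTER_CUBIC))
E
```

```text
(no output)
```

View pics/top0_u.png

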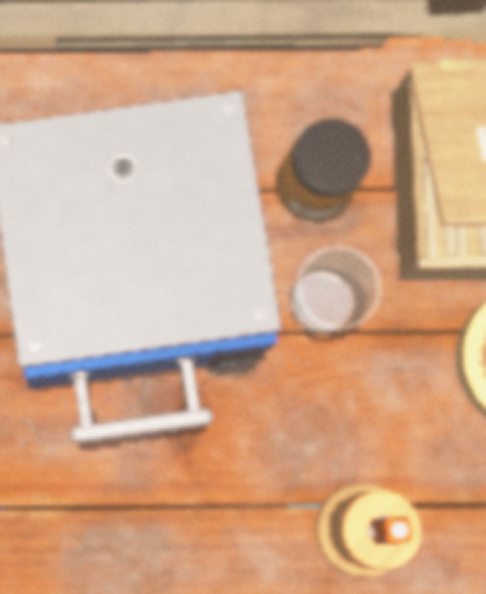

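View pics/top0_s.png

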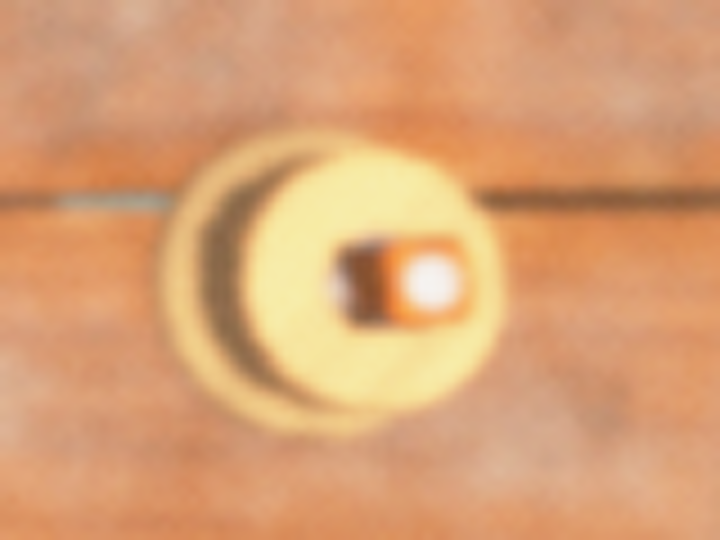

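View pics/top0_h.png

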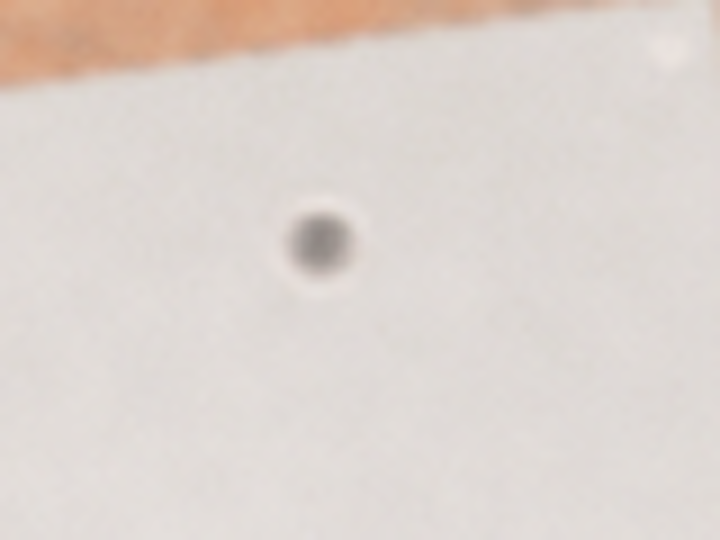

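View pics/scene0_u.png

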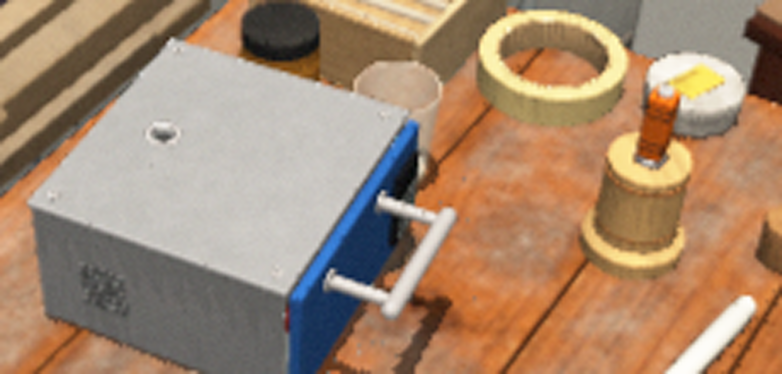

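```bash
python3 - <<'E'
from h import *
f=grab_frame("top"); g=grab_frame("scene")
P=lambda p,z:print(np.round(p,1),z,atz(f,p,z).round(1))
P((467.7,326.0),124);P((461.05,325.8),72);P((365.2,191.6),95);P((365.2,191.6),91)
# hole by moments
I=cv2.cvtColor(f["img"],6).astype(float)[180:204,354:378]; w=np.clip(200-I,0,None); w[w<15]=0
yy,xx=np.mgrid[180:204,354:378]; print("hole px",(w*xx).sum()/w.sum(),(w*yy).sum()/w.sum())
I=cv2.cvtColor(g["img"],6)[150:230,240:380]
# gradients edges of cover
c=[(242,93),(277,335),(22,362)]
C=[atz(f,(320+(a+.5)/2.7-.5,130+(b+.5)/2.7-.5),95) for a,b in c]
for q in C: print(q.round(1))
d=C[0]-C[1];print("yaw x",np.degrees(np.arctan2(d[1],d[0])),np.linalg.norm(d)); d=C[2]-C[1];print("yaw y",np.degrees(np.arctan2(-d[0],d[1])),np.linalg.norm(d))
H=[atz(f,(320+(a+.5)/2.7-.5,130+(b+.5)/2.7-.5),74+4) for a,b in [(76,434),(208,415)]]
for q in H: print('handle',q.round(1))
d=H[0]-H[1];print(np.degrees(np.arctan2(-d[0],d[1])),np.linalg.norm(d),sum(H)/2)
# scene view: hole and pin top
for a,b,z in [(163,133,95),(666,88,124)]:
    p=(250+(a+.5)/3.4-.5,160+(b+.5)/3.4-.5); print(p,atz(g,p,z).round(1))
print(proj(g,(453,-230,72)),proj(g,(453,-230,124)))
m=np.zeros((480,640),np.uint8)
hsv=cv2.cvtColor(f["img"],40)[300:345,440:490]
cv2.imwrite('pics/hnd.png',cv2.resize(f["img"][312:340,450:480],None,fx=18,fy=18,interpolation=0))
E
```

```text
[467.7 326. ] 124 [ 451.4 -229.3  124. ]
[461.  325.8] 72 [ 451.8 -229.2   72. ]
[365.2 191.6] 95 [691.9 -62.2  95. ]
[365.2 191.6] 91 [692.9 -62.4  91. ]
hole px 365.27265563435776 191.4862096138692
[ 742.  -142.8   95. ]
[ 578.2 -161.2   95. ]
[561.9   5.9  95. ]
yaw x 6.393228179270411 164.77986424426632
yaw y 5.573791394210181 167.86896830663056
handle [515.6 -29.2  78. ]
handle [ 527.5 -116.6   78. ]
7.7237755821471445 88.1946515762499 [521.55483294 -72.87509262  78.        ]
(297.5882352941176, 198.76470588235293) [692.5 -61.6  95. ]
(445.52941176470586, 185.52941176470588) [ 452.8 -229.5  124. ]
[np.float64(440.8751913742935), np.float64(205.45931325432926)] [np.float64(445.5122775328414), np.float64(185.3650284441058)]
```

View pics/hnd.png

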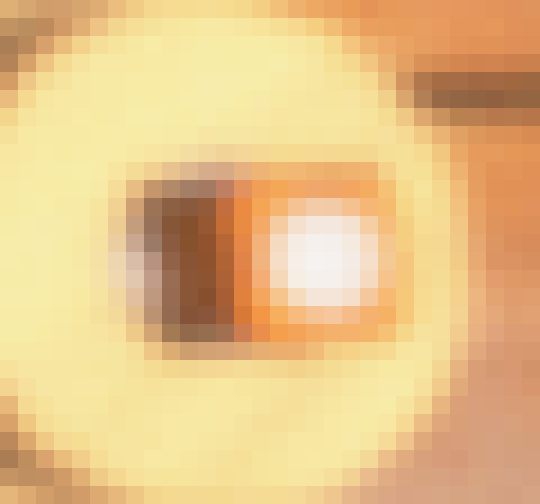

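```bash
python3 - <<'E'
from h import *
from scipy.spatial.transform import Rotation as Ro
s=sensors.state(); R=Ro.from_euler('xyz',s["ee_rot"],degrees=True).as_matrix(); print(R.round(3)); print(np.degrees(np.arctan2(R[1,1],R[0,1])), s["ee_pos"],s["force"],s["time_s"])
E
```

```text
[[ 0.     0.358 -0.934]
 [-0.    -0.934 -0.358]
 [-1.     0.    -0.   ]]
-69.04318868806914 [ 205.65808447 -536.95759593  214.0035335 ] [ 0.04981507 -0.68137793  0.76065118] 1.2
```

>>> play_rows --pt "0.246 0.3077 0 -0.26 1" --pt "0.246 0.3077 0 -0.26 1" --pt "0.246 0.3077 0 -0.26 1" --pt "0.246 0.3077 0 -0.26 1" --pt "0.246 0.3077 0 -0.26 1" --pt "0.246 0.3077 0 -0.26 1" --pt "0.246 0.3077 0 -0.26 1" --pt "0.246 0.3077 0 -0.26 1" --squeeze 20

```text
time_s: 1.87
ee_pos: [412.6, -277.6, 214.3]
ee_rot: [130.1, 90.0, -43.8]
force: [0.3, -0.3, 0.7]
gripper_width: 90.9
```

>>> play_rows --pt "0.038 0.047 0 0 1" --pt "0.038 0.047 0 0 1" --pt "0.038 0.047 0 0 1" --pt "0.038 0.047 -0.04 0 1" --pt "0.038 0.047 -0.06 0 1" --pt "0.038 0.047 -0.06 0 1" --pt "0.038 0.047 -0.06 0 1" --pt "0.038 0.047 -0.06 0 1"

```text
time_s: 2.53
ee_pos: [450.3, -233.4, 155.3]
ee_rot: [139.5, 89.9, -34.5]
force: [0.6, -1.3, 0.7]
gripper_width: 91.4
```

```bash
python3 - <<'E'
from h import *
s=sensors.state(); print(s["ee_pos"],s["ee_rot"],s["force"])
f=grab_frame("scene"); cv2.imwrite("pics/s1.png",cv2.resize(f["img"][90:290,360:560],None,fx=3,fy=3))
E
```

```text
[ 450.27886923 -233.4181721   155.3045905 ] [139.46392267  89.8600766  -34.52433088] [ 0.58454817 -1.29533158  0.69382172]
```

View pics/s1.png

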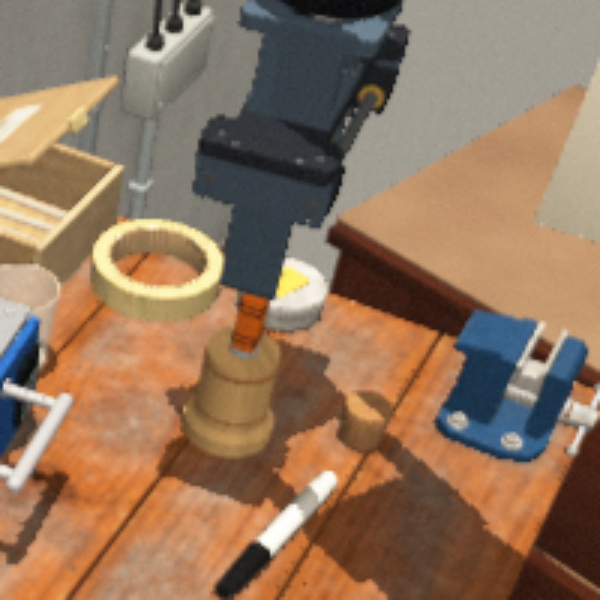

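>>> play_rows --pt "0.0015 0.004 -0.02 0 1" --pt "0.0015 0.004 -0.04 0 1" --pt "0.0015 0.004 -0.055 0 1" --pt "0.0015 0.004 -0.065 0 1" --pt "0.0015 0.004 -0.071 0 1" --pt "0.0015 0.004 -0.071 0 1" --pt "0.0015 0.004 -0.071 0 1" --pt "0.0015 0.004 -0.071 0 1"

```text
time_s: 3.25
ee_pos: [452.0, -228.8, 84.1]
ee_rot: [143.8, 89.9, -30.1]
force: [-0.6, 0.1, -0.1]
gripper_width: 90.9
```

```bash
python3 - <<'E'
from h import *
s=sensors.state(); print(s["ee_pos"],s["ee_rot"],s["force"])
E
```

```text
[ 451.99616562 -228.84458592   84.05483513] [143.82374753  89.86448729 -30.12260264] [-0.61966581  0.13473375 -0.12029747]
```

>>> play_rows --pt "0 0 0 0 0.3" --pt "0 0 0 0 0.1" --pt "0 0 0 0 0" --pt "0 0 0 0 0" --pt "0 0 0 0 0" --pt "0 0 0 0 0" --pt "0 0 0 0 0" --pt "0 0 0 0 0" --squeeze 25

```text
time_s: 3.92
ee_pos: [451.2, -228.3, 82.9]
ee_rot: [20.7, 90.0, -153.3]
force: [0.6, -0.3, -0.0]
gripper_width: 40.5
```

>>> play_rows --pt "0 0 0 0 0" --pt "0 0 0 0 0" --pt "0 0 0 0 0" --pt "0 0 0 0 0" --pt "0 0 0 0 0" --pt "0 0 0 0 0" --pt "0 0 0 0 0" --pt "0 0 0 0 0"

```text
time_s: 4.58
ee_pos: [451.2, -228.3, 83.0]
ee_rot: [101.6, 90.0, -72.3]
force: [-0.3, 0.2, 0.1]
gripper_width: 16.1
```

>>> play_rows --pt "0 0 0.004 0 0" --pt "0 0 0.01 0 0" --pt "0 0 0.025 0 0" --pt "0 0 0.045 0 0" --pt "0 0 0.07 0 0" --pt "0 0 0.095 0 0" --pt "0 0 0.115 0 0" --pt "0 0 0.12 0 0"

```text
time_s: 5.25
ee_pos: [453.0, -229.3, 207.0]
ee_rot: [145.5, 89.6, -28.4]
force: [-0.3, -1.0, 0.3]
gripper_width: 15.8
```

```bash
python3 - <<'E'
from h import *
s=sensors.state(); print(s["ee_pos"],s["ee_rot"],s["force"],s["gripper_width"])
f=grab_frame("scene"); cv2.imwrite("pics/s2.png",cv2.resize(f["img"][90:290,360:560],None,fx=3,fy=3))
t=s["ee_pos"]-[0,0,77.5]
print(proj(f,t),proj(f,t+[0,0,68]), finder.spot_point(f,"pin_tip")[:1],finder.spot_point(f,"pin_grip")[:1])
E
```

```text
[ 452.97784013 -229.25274396  207.02414125] [145.49322725  89.56384172 -28.44713574] [-0.25457785 -0.96219179  0.28435356] 15.838266482066283
[np.float64(445.88258973647214), np.float64(183.33609614543764)] [np.float64(452.5818306706169), np.float64(154.28250302578948)] [{'point': [441.4, 182.8], 'conf': 0.41}] [{'point': [455.7, 142.3], 'conf': 0.55}]
```

View pics/s2.png

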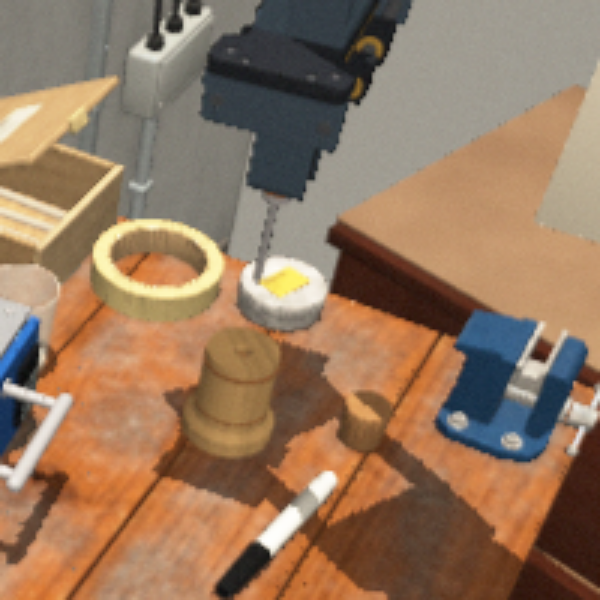

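>>> play_rows --pt "0.02 0.0139 0 0 0" --pt "0.055 0.0383 0 0 0" --pt "0.09 0.0626 0 0 0" --pt "0.12 0.0835 0 0 0" --pt "0.15 0.1044 0 0 0" --pt "0.18 0.1253 0 0 0" --pt "0.205 0.1427 0 0 0" --pt "0.225 0.1566 0 0 0"

```text
time_s: 6.07
ee_pos: [677.1, -69.7, 199.9]
ee_rot: [-17.4, 89.8, 168.7]
force: [-0.5, -1.0, -0.2]
gripper_width: 15.8
```

>>> play_rows --pt "0.008 0.0055 0 0 0" --pt "0.015 0.0104 0 0 0" --pt "0.015 0.0104 0 0 0" --pt "0.015 0.0104 0 0 0" --pt "0.015 0.0104 0 0 0" --pt "0.015 0.0104 0 0 0" --pt "0.015 0.0104 0 0 0" --pt "0.015 0.0104 0 0 0"

```text
time_s: 6.73
ee_pos: [690.8, -61.9, 203.4]
ee_rot: [143.5, 90.0, -30.5]
force: [-0.5, 0.4, -1.0]
gripper_width: 16.1
```

```bash
cat > look.py <<'E'
from h import *
import sys
n=sys.argv[1]
s=sensors.state(); print(s["time_s"],s["ee_pos"],s["ee_rot"],s["force"],s["gripper_width"])
f=grab_frame("scene"); g=grab_frame("top"); 
a=cv2.resize(f["img"][140:260,240:400],None,fx=5,fy=5,interpolation=2)
cv2.imwrite(f"pics/{n}.png",a)
cv2.imwrite(f"pics/{n}t.png",cv2.resize(g["img"][110:310,300:480],None,fx=3,fy=3,interpolation=2))
t=s["ee_pos"]-[0,0,77.5]
print("tip",t,proj(f,t),"collar",proj(f,t+[0,0,66]))
c=cv2.cvtColor(f["img"],6)
E
python3 look.py s3
```

```text
6.7333 [690.77087711 -61.94544079 203.42886234] [143.46841004  89.97655921 -30.51684943] [-0.53394184  0.38922873 -0.98544848] 16.08195960907725
tip [690.77087711 -61.94544079 125.92886234] [np.float64(297.7959787272931), np.float64(186.8102154866991)] collar [np.float64(296.4403167465086), np.float64(158.81442093146126)]
```

View pics/s3.png

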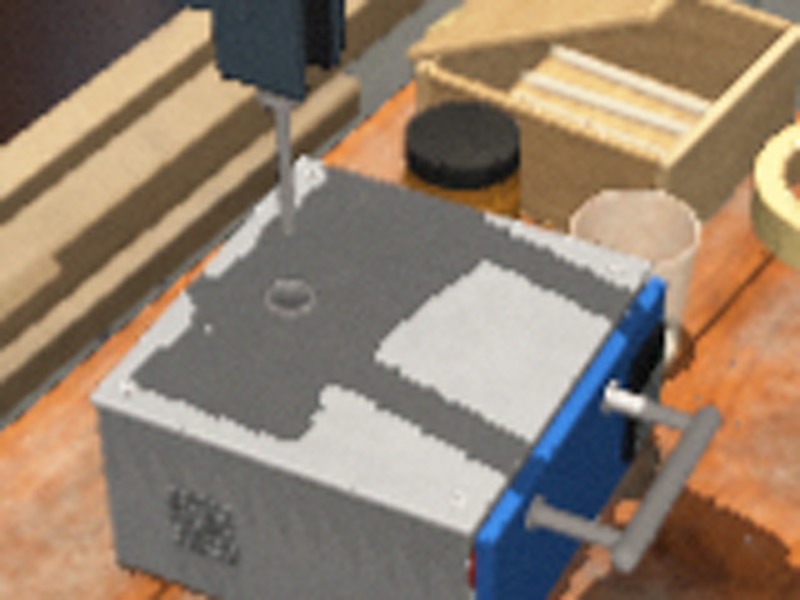

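View pics/s3t.png

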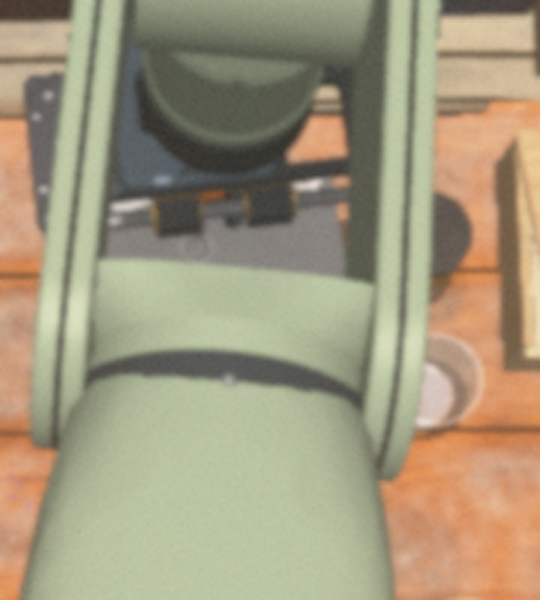

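```bash
python3 - <<'E'
from h import *
f=grab_frame("scene"); g=grab_frame("top");s=sensors.state();print(s["ee_pos"])
cv2.imwrite("pics/z4.png",cv2.resize(f["img"][150:210,265:330],None,fx=10,fy=10,interpolation=2))
cv2.imwrite("pics/z4t.png",cv2.resize(g["img"][165:205,330:400],None,fx=11,fy=11,interpolation=2))
for P in [(692.2,-62.1,95),(690.8,-61.9,95),(690.8,-61.9,126),(690.8,-61.9,192)]: print(P,proj(f,P),proj(g,P))
E
```

```text
[691.08309388 -61.47231952 203.16797777]
(692.2, -62.1, 95) [np.float64(297.85532605884424), np.float64(198.6859601473209)] [np.float64(365.12583524411923), np.float64(191.44476703272463)]
(690.8, -61.9, 95) [np.float64(298.360303339864), np.float64(198.988481143336)] [np.float64(365.02715356107365), np.float64(192.20505993933097)]
(690.8, -61.9, 126) [np.float64(297.76892849721963), np.float64(186.78839627918995)] [np.float64(365.82067466011796), np.float64(188.03373571152926)]
(690.8, -61.9, 192) [np.float64(296.411731197727), np.float64(158.7893658213497)] [np.float64(367.68640245531043), np.float64(178.22611299810322)]
```

View pics/z4.png

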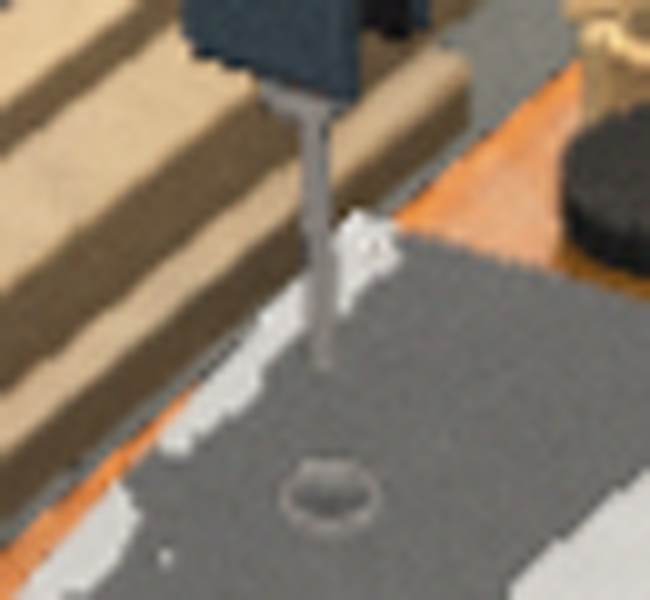

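View pics/z4t.png

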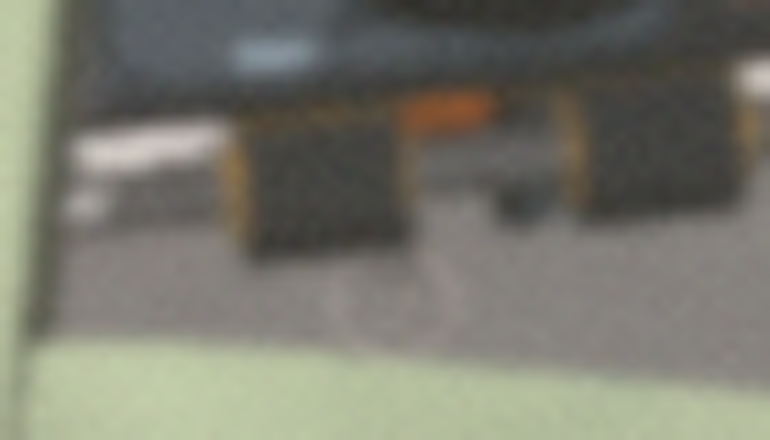

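>>> play_rows --pt "0.0005 0 -0.005 0 0" --pt "0.0005 0 -0.01 0 0" --pt "0.0005 0 -0.015 0 0" --pt "0.0005 0 -0.019 0 0" --pt "0.0005 0 -0.022 0 0" --pt "0.0005 0 -0.022 0 0" --pt "0.0005 0 -0.022 0 0" --pt "0.0005 0 -0.022 0 0"

```text
time_s: 7.6
ee_pos: [691.9, -61.3, 181.1]
ee_rot: [156.2, 90.0, -17.7]
force: [-0.8, 0.5, -0.4]
gripper_width: 15.6
```

```bash
python3 - <<'E'
from h import *
f=grab_frame("scene"); s=sensors.state();print(s["ee_pos"],s["force"],s["time_s"])
cv2.imwrite("pics/z5.png",cv2.resize(f["img"][170:215,270:325],None,fx=13,fy=13,interpolation=2))
E
```

```text
[691.90689231 -61.35406199 181.29344761] [ 0.70598459  0.03956836 -0.74145969] 7.65
```

View pics/z5.png

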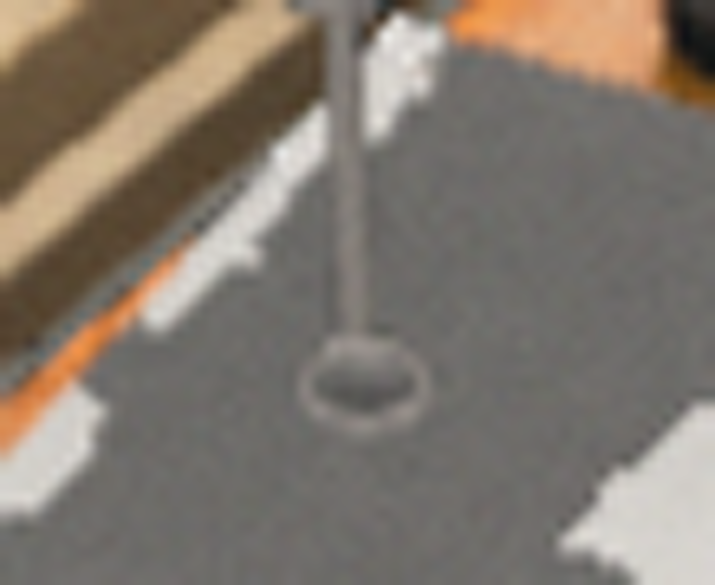

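>>> play_rows --pt "-0.0005 -0.0004 -0.001 0 0" --pt "-0.0005 -0.0004 -0.002 0 0" --pt "-0.0005 -0.0004 -0.003 0 0" --pt "-0.0005 -0.0004 -0.004 0 0" --pt "-0.0005 -0.0004 -0.005 0 0" --pt "-0.0005 -0.0004 -0.006 0 0" --pt "-0.0005 -0.0004 -0.006 0 0" --pt "-0.0005 -0.0004 -0.006 0 0"

```text
time_s: 8.32
ee_pos: [691.2, -61.7, 174.9]
ee_rot: [12.8, 90.0, -161.2]
force: [-0.2, -0.1, -0.1]
gripper_width: 16.0
```

```bash
python3 - <<'E'
from h import *
f=grab_frame("scene"); s=sensors.state();print(s["ee_pos"],s["force"],s["time_s"])
cv2.imwrite("pics/z6.png",cv2.resize(f["img"][170:215,270:325],None,fx=13,fy=13,interpolation=2))
E
```

```text
[691.20979367 -61.72181252 174.94081091] [ 0.06469849 -0.0230651   0.51722281] 8.3667
```

View pics/z6.png

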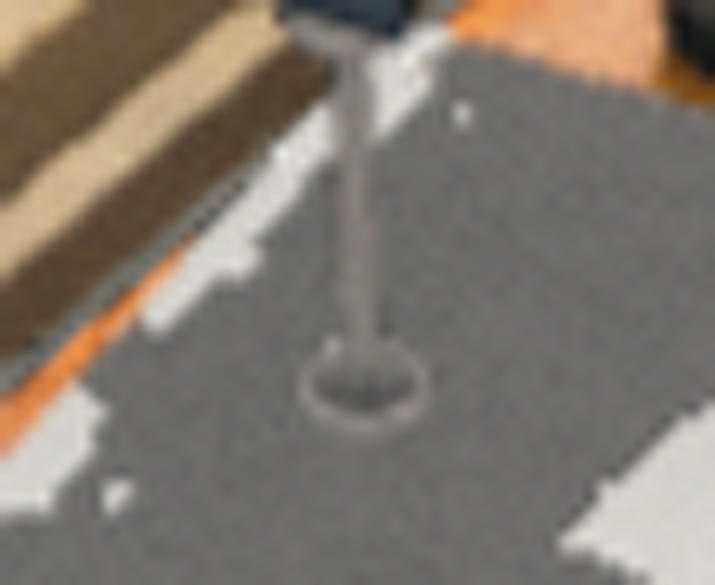

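>>> play_rows --pt "0 0 -0.0005 0 0" --pt "0 0 -0.001 0 0" --pt "0 0 -0.0015 0 0" --pt "0 0 -0.002 0 0" --pt "0 0 -0.0025 0 0" --pt "0 0 -0.003 0 0" --pt "0 0 -0.0035 0 0" --pt "0 0 -0.004 0 0"

```text
time_s: 9.03
ee_pos: [691.2, -61.7, 170.9]
ee_rot: [87.3, 90.0, -86.6]
force: [-0.8, -0.1, -0.3]
gripper_width: 16.0
```

>>> play_rows --pt "0 0 -0.0005 0 0" --pt "0 0 -0.001 0 0" --pt "0 0 -0.0015 0 0" --pt "0 0 -0.002 0 0" --pt "0 0 -0.0025 0 0" --pt "0 0 -0.003 0 0" --pt "0 0 -0.0035 0 0" --pt "0 0 -0.004 0 0"

```text
time_s: 9.7
ee_pos: [691.2, -61.7, 166.9]
ee_rot: [99.8, 90.0, -74.1]
force: [-0.2, 0.4, -0.9]
gripper_width: 15.8
```

>>> play_rows --pt "0 0 -0.0015 0 0" --pt "0 0 -0.003 0 0" --pt "0 0 -0.0045 0 0" --pt "0 0 -0.006 0 0" --pt "0 0 -0.0075 0 0" --pt "0 0 -0.009 0 0" --pt "0 0 -0.0105 0 0" --pt "0 0 -0.012 0 0"

```text
time_s: 10.37
ee_pos: [691.2, -61.7, 154.8]
ee_rot: [81.7, 90.0, -92.2]
force: [-0.1, 0.7, -1.3]
gripper_width: 15.7
```

>>> play_rows --pt "0 0 -0.0005 0 0" --pt "0 0 -0.001 0 0" --pt "0 0 -0.0015 0 0" --pt "0 0 -0.002 0 0" --pt "0 0 -0.0025 0 0" --pt "0 0 -0.003 0 0" --pt "0 0 -0.003 0 0" --pt "0 0 -0.003 0 0"

```text
time_s: 11.03
ee_pos: [691.2, -61.7, 151.9]
ee_rot: [45.4, 90.0, -128.6]
force: [-0.1, 0.0, -0.4]
gripper_width: 15.8
```

>>> play_rows --pt "0 0 -0.0005 0 0" --pt "0 0 -0.001 0 0" --pt "0 0 -0.0015 0 0" --pt "0 0 -0.002 0 0" --pt "0 0 -0.0025 0 0" --pt "0 0 -0.003 0 0" --pt "0 0 -0.003 0 0" --pt "0 0 -0.003 0 0"

```text
time_s: 11.7
ee_pos: [691.2, -61.7, 148.9]
ee_rot: [36.9, 90.0, -137.0]
force: [-0.5, 0.6, -1.0]
gripper_width: 15.9
```

>>> play_rows --pt "0 0 -0.0005 0 0" --pt "0 0 -0.001 0 0" --pt "0 0 -0.0015 0 0" --pt "0 0 -0.002 0 0" --pt "0 0 -0.0025 0 0" --pt "0 0 -0.003 0 0" --pt "0 0 -0.003 0 0" --pt "0 0 -0.003 0 0"

```text
time_s: 12.37
ee_pos: [691.2, -61.8, 146.0]
ee_rot: [49.2, 90.0, -124.8]
force: [-0.3, 0.0, -0.6]
gripper_width: 15.7
```

>>> play_rows --pt "0 0 -0.0005 0 0" --pt "0 0 -0.001 0 0" --pt "0 0 -0.0015 0 0" --pt "0 0 -0.002 0 0" --pt "0 0 -0.0025 0 0" --pt "0 0 -0.003 0 0" --pt "0 0 -0.0035 0 0" --pt "0 0 -0.0035 0 0"

```text
time_s: 13.03
ee_pos: [691.1, -61.7, 142.3]
ee_rot: [18.1, 90.0, -155.8]
force: [0.2, 0.4, -0.8]
gripper_width: 15.9
```

>>> play_rows --pt "0 0 -0.0005 0 0" --pt "0 0 -0.001 0 0" --pt "0 0 -0.0015 0 0" --pt "0 0 -0.002 0 0" --pt "0 0 -0.0025 0 0" --pt "0 0 -0.003 0 0" --pt "0 0 -0.0035 0 0" --pt "0 0 -0.0035 0 0"

```text
time_s: 13.7
ee_pos: [691.1, -61.7, 138.8]
ee_rot: [3.4, 90.0, -170.5]
force: [-0.2, 1.3, -0.3]
gripper_width: 15.9
```

>>> play_rows --pt "0 0 -0.0005 0 0" --pt "0 0 -0.001 0 0" --pt "0 0 -0.0015 0 0" --pt "0 0 -0.002 0 0" --pt "0 0 -0.0025 0 0" --pt "0 0 -0.003 0 0" --pt "0 0 -0.0035 0 0" --pt "0 0 -0.0035 0 0"

```text
time_s: 14.37
ee_pos: [691.1, -61.7, 135.3]
ee_rot: [7.0, 90.0, -167.0]
force: [-0.3, -0.3, -0.7]
gripper_width: 16.1
```

Tip is now about 37 mm below the cover with no contact yet.

>>> play_rows --pt "0 0 -0.0005 0 0" --pt "0 0 -0.001 0 0" --pt "0 0 -0.0015 0 0" --pt "0 0 -0.002 0 0" --pt "0 0 -0.0025 0 0" --pt "0 0 -0.003 0 0" --pt "0 0 -0.0035 0 0" --pt "0 0 -0.0035 0 0"

```text
time_s: 15.03
ee_pos: [691.1, -61.7, 131.8]
ee_rot: [8.8, 90.0, -165.1]
force: [0.4, -0.3, 0.1]
gripper_width: 15.9
```

>>> play_rows --pt "0 0 -0.0005 0 0" --pt "0 0 -0.001 0 0" --pt "0 0 -0.0015 0 0" --pt "0 0 -0.002 0 0" --pt "0 0 -0.0025 0 0" --pt "0 0 -0.003 0 0" --pt "0 0 -0.0035 0 0" --pt "0 0 -0.0035 0 0"

```text
time_s: 15.7
ee_pos: [691.3, -61.7, 128.7]
ee_rot: [159.3, 90.0, -14.6]
force: [-0.4, 0.1, 4.1]
gripper_width: 15.8
```

>>> play_rows --pt "0 0 -0.0005 0 0" --pt "0 0 -0.001 0 0" --pt "0 0 -0.0015 0 0" --pt "0 0 -0.002 0 0" --pt "0 0 -0.002 0 0" --pt "0 0 -0.002 0 0" --pt "0 0 -0.002 0 0" --pt "0 0 -0.002 0 0"

```text
time_s: 16.37
ee_pos: [691.4, -61.8, 126.4]
ee_rot: [131.5, 90.0, -42.4]
force: [0.1, -0.9, 3.8]
gripper_width: 16.2
```

>>> play_rows --pt "0 0 -0.0005 0 0" --pt "0 0 -0.001 0 0" --pt "0 0 -0.0015 0 0" --pt "0 0 -0.0015 0 0" --pt "0 0 -0.0015 0 0" --pt "0 0 -0.0015 0 0" --pt "0 0 -0.0015 0 0" --pt "0 0 -0.0015 0 0"

```text
time_s: 17.03
ee_pos: [691.4, -61.9, 125.1]
ee_rot: [133.1, 90.0, -40.8]
force: [0.3, -1.1, 4.5]
gripper_width: 16.1
```

```bash
python3 look.py s7
```

```text
17.0333 [691.35814816 -61.8863728  125.1409384 ] [133.10106956  89.96277001 -40.83556798] [ 0.29757032 -1.13875005  4.464119  ] 16.05979296232404
tip [691.35814816 -61.8863728   47.6409384 ] [np.float64(298.9915941717196), np.float64(216.4786176875067)] collar [np.float64(297.7760785266797), np.float64(191.62529463013348)]
```

View pics/s7.png

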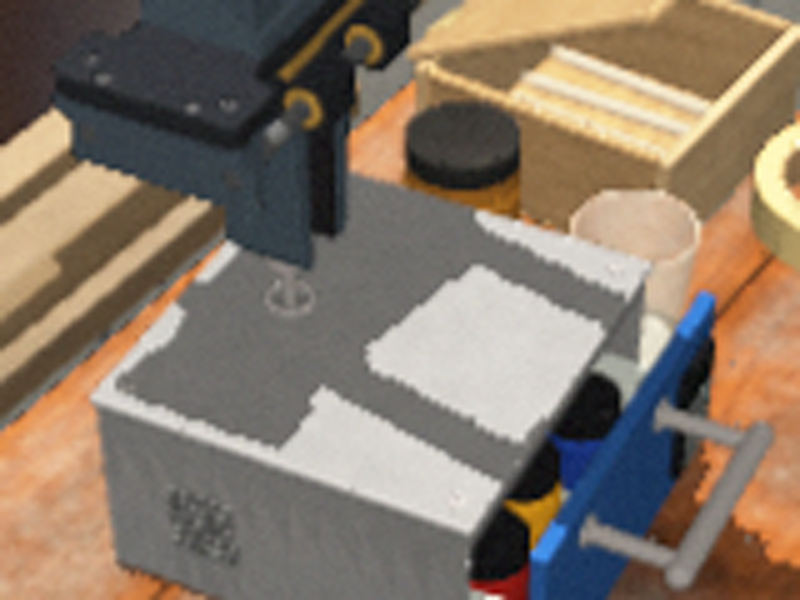

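>>> play_rows --pt "0 0 0.003 0 0" --pt "0 0 0.012 0 0" --pt "0 0 0.024 0 0" --pt "0 0 0.036 0 0" --pt "0 0 0.048 0 0" --pt "0 0 0.06 0 0" --pt "0 0 0.072 0 0" --pt "0 0 0.08 0 0"

```text
time_s: 17.8
ee_pos: [691.5, -61.6, 207.1]
ee_rot: [174.4, 89.9, 0.4]
force: [0.6, 0.2, -0.7]
gripper_width: 16.1
```

>>> play_rows --pt "-0.02 -0.0139 0 0 0" --pt "-0.055 -0.0383 0 0 0" --pt "-0.09 -0.0626 0 0 0" --pt "-0.12 -0.0835 0 0 0" --pt "-0.15 -0.1044 0 0 0" --pt "-0.18 -0.1253 0 0 0" --pt "-0.205 -0.1427 0 0 0" --pt "-0.225 -0.1566 0 0 0"

```text
time_s: 18.47
ee_pos: [463.9, -219.2, 205.6]
ee_rot: [16.2, 90.0, -157.8]
force: [0.6, -0.4, -0.0]
gripper_width: 15.6
```

>>> play_rows --pt "-0.008 -0.0055 0 0 0" --pt "-0.0145 -0.01 0 0 0" --pt "-0.0145 -0.01 0 0 0" --pt "-0.0145 -0.01 0 0 0" --pt "-0.0145 -0.01 0 0 0" --pt "-0.0145 -0.01 0 0 0" --pt "-0.0145 -0.01 0 0 0" --pt "-0.0145 -0.01 0 0 0"

```text
time_s: 19.13
ee_pos: [452.2, -227.9, 204.8]
ee_rot: [-37.3, 90.0, 148.9]
force: [-0.5, 0.3, -1.5]
gripper_width: 15.7
```

```bash
cat > st.py <<'E'
from h import *
import sys
f=grab_frame("scene"); s=sensors.state();print(s["time_s"],s["ee_pos"],s["force"],s["gripper_width"])
cv2.imwrite(f"pics/{sys.argv[1]}.png",cv2.resize(f["img"][150:215,405:475],None,fx=9,fy=9,interpolation=2))
t=s["ee_pos"]-[0,0,77.5]
q=lambda P:[round(float((a-o+.5)*9),1) for a,o in zip(proj(f,P),(405,150))]
print("tip",q(t),"collar",q(t+[0,0,66]),"bore",q((451.8,-229.2,72)),"below tip at 72",q((t[0],t[1],72)))
E
python3 st.py r1
```

```text
19.1833 [ 452.08177681 -227.98855871  204.82036837] [ 0.45284566  1.02928118 -0.13610637] 15.71756421959641
tip [372.1, 316.9] collar [430.4, 64.4] bore [330.8, 507.5] below tip at 72 [327.5, 509.9]
```

View pics/r1.png

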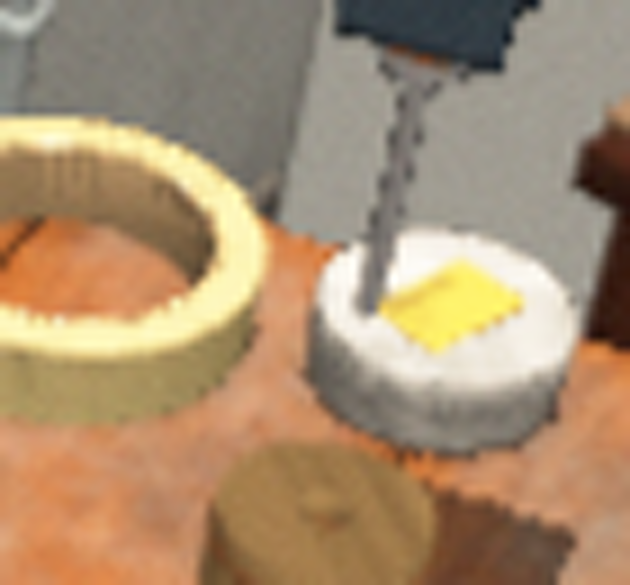

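>>> play_rows --pt "-0.0005 -0.0003 -0.01 0 0" --pt "-0.0005 -0.0003 -0.02 0 0" --pt "-0.0005 -0.0003 -0.03 0 0" --pt "-0.0005 -0.0003 -0.04 0 0" --pt "-0.0005 -0.0003 -0.047 0 0" --pt "-0.0005 -0.0003 -0.049 0 0" --pt "-0.0005 -0.0003 -0.049 0 0" --pt "-0.0005 -0.0003 -0.049 0 0"

```text
time_s: 19.85
ee_pos: [451.4, -228.8, 156.0]
ee_rot: [125.3, 90.0, -48.6]
force: [-0.1, -0.7, -0.6]
gripper_width: 16.1
```

>>> play_rows --pt "0 0 0 0 0" --pt "0 0 0 0 0" --pt "0 0 0 0 0" --pt "0 0 0 0 0" --pt "0 0 0 0 0" --pt "0 0 0 0 0" --pt "0 0 0 0 0" --pt "0 0 0 0 0"

```text
time_s: 20.52
ee_pos: [451.2, -228.6, 156.0]
ee_rot: [98.5, 90.0, -75.5]
force: [0.1, 0.7, -1.5]
gripper_width: 16.1
```

```bash
python3 st.py r2
```

```text
20.5667 [ 451.21517424 -228.63860386  155.982339  ] [ 0.41828076 -0.86470336 -0.97275123] 15.924047213576598
tip [337.3, 487.9] collar [391.7, 253.6] bore [330.8, 507.5] below tip at 72 [332.2, 509.7]
```

View pics/r2.png

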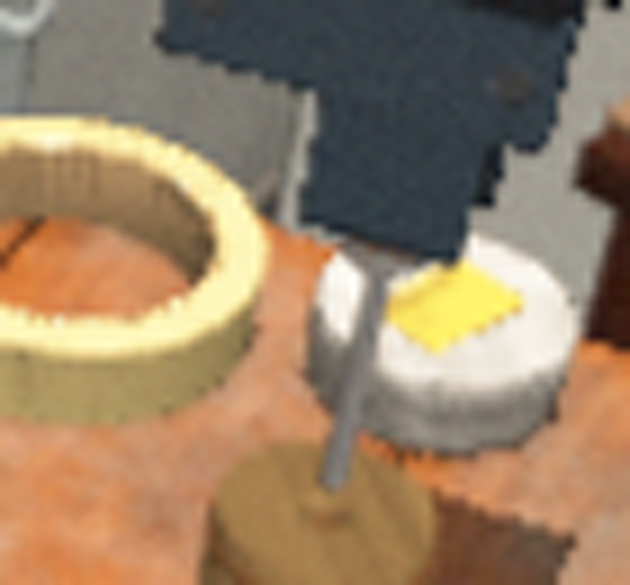

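>>> play_rows --pt "0.0003 0.0001 -0.0015 0 0" --pt "0.0003 0.0001 -0.003 0 0" --pt "0.0003 0.0001 -0.0045 0 0" --pt "0.0003 0.0001 -0.006 0 0" --pt "0.0003 0.0001 -0.0075 0 0" --pt "0.0003 0.0001 -0.009 0 0" --pt "0.0003 0.0001 -0.0105 0 0" --pt "0.0003 0.0001 -0.012 0 0"

```text
time_s: 21.23
ee_pos: [451.5, -228.5, 143.8]
ee_rot: [10.2, 90.0, -163.7]
force: [-0.1, -0.1, -0.1]
gripper_width: 16.0
```

>>> play_rows --pt "0 0 -0.004 0 0" --pt "0 0 -0.008 0 0" --pt "0 0 -0.012 0 0" --pt "0 0 -0.016 0 0" --pt "0 0 -0.02 0 0" --pt "0 0 -0.024 0 0" --pt "0 0 -0.028 0 0" --pt "0 0 -0.032 0 0"

```text
time_s: 21.9
ee_pos: [451.5, -228.5, 111.6]
ee_rot: [60.3, 90.0, -113.7]
force: [0.0, 0.6, -1.5]
gripper_width: 15.9
```

>>> play_rows --pt "0 0 -0.004 0 0" --pt "0 0 -0.008 0 0" --pt "0 0 -0.012 0 0" --pt "0 0 -0.016 0 0" --pt "0 0 -0.02 0 0" --pt "0 0 -0.023 0 0" --pt "0 0 -0.026 0 0" --pt "0 0 -0.026 0 0"

```text
time_s: 22.57
ee_pos: [451.2, -228.3, 85.4]
ee_rot: [-30.7, 89.9, 155.3]
force: [0.2, 0.1, -1.2]
gripper_width: 16.1
```

>>> play_rows --pt "0 0 -0.0005 0 0" --pt "0 0 -0.001 0 0" --pt "0 0 -0.0015 0 0" --pt "0 0 -0.002 0 0" --pt "0 0 -0.0025 0 0" --pt "0 0 -0.0025 0 0" --pt "0 0 -0.0025 0 0" --pt "0 0 -0.0025 0 0"

```text
time_s: 23.23
ee_pos: [451.5, -228.5, 83.5]
ee_rot: [99.7, 90.0, -74.3]
force: [0.3, 0.1, -0.7]
gripper_width: 15.8
```

>>> play_rows --pt "0 0 -0.0003 0 0" --pt "0 0 -0.0006 0 0" --pt "0 0 -0.0009 0 0" --pt "0 0 -0.0012 0 0" --pt "0 0 -0.0012 0 0" --pt "0 0 -0.0012 0 0" --pt "0 0 -0.0012 0 0" --pt "0 0 -0.0012 0 0"

```text
time_s: 23.9
ee_pos: [451.6, -228.5, 82.9]
ee_rot: [137.2, 90.0, -36.8]
force: [-1.5, 0.9, 4.9]
gripper_width: 16.1
```

>>> play_rows --pt "0 0 0 0 0.4" --pt "0 0 0 0 1" --pt "0 0 0 0 1" --pt "0 0 0 0 1" --pt "0 0 0 0 1" --pt "0 0 0 0 1" --pt "0 0 0 0 1" --pt "0 0 0 0 1"

```text
time_s: 24.57
ee_pos: [451.5, -228.5, 82.2]
ee_rot: [46.6, 90.0, -127.3]
force: [0.4, 0.7, 0.4]
gripper_width: 66.3
```

>>> play_rows --pt "0 0 0 0 1" --pt "0 0 0 0 1" --pt "0 0 0.005 0 1" --pt "0 0 0.02 0 1" --pt "0 0 0.045 0 1" --pt "0 0 0.075 0 1" --pt "0 0 0.1 0 1" --pt "0 0 0.11 0 1"

```text
time_s: 25.23
ee_pos: [453.2, -229.4, 196.2]
ee_rot: [145.6, 89.6, -28.3]
force: [1.2, -1.2, -0.5]
gripper_width: 91.4
```

```bash
python3 st.py r3; python3 - <<'E'
from h import *
f=grab_frame("scene");g=grab_frame("top")
cv2.imwrite("pics/u3.png",cv2.resize(f["img"][160:280,240:400],None,fx=5,fy=5,interpolation=2))
cv2.imwrite("pics/u3t.png",g["img"][100:400,280:560])
h=[]
for n,q in(("s",f),("t",g)):
    for k in finder.spot_point(q,"drawer_handle")[:2]: print(n,k,atz(q,k["point"],74))
E
```

```text
25.2833 [ 453.47792477 -229.56959476  196.51445164] [ 0.76401188 -0.36014741  1.00116223] 90.82396862732925
tip [362.1, 341.0] collar [419.5, 91.8] bore [330.8, 507.5] below tip at 72 [324.6, 503.9]
t {'point': [373.9, 300.2], 'conf': 0.63} [498.08259119 -75.57140488  74.        ]
```

View pics/r3.png

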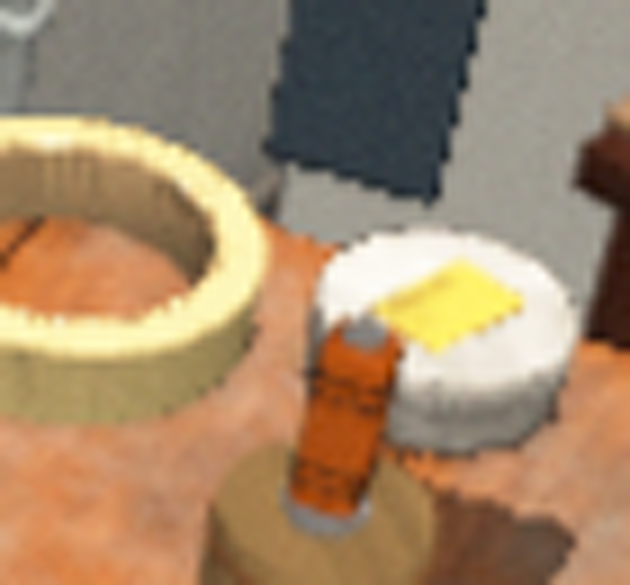

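View pics/u3.png

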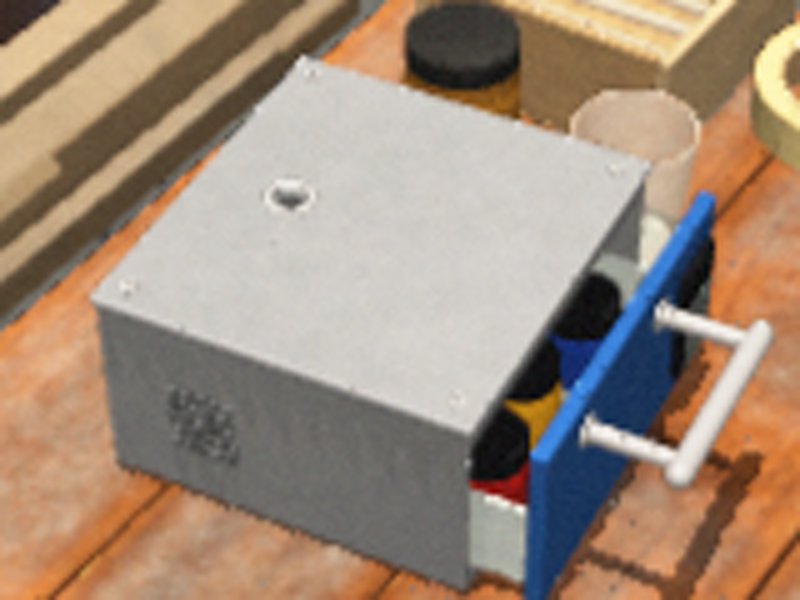

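View pics/u3t.png

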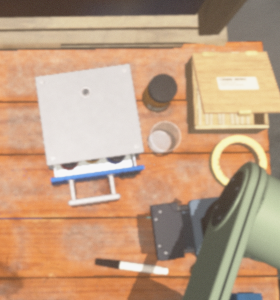

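```bash
python3 - <<'E'
from h import *
s=sensors.state();print(s["qpos"],s["ee_pos"],s["ee_rot"])
f=grab_frame("scene");g=grab_frame("top")
cv2.imwrite("pics/h3t.png",cv2.resize(g["img"][270:315,335:410],None,fx=10,fy=10,interpolation=2))
A=atz(f,(392.7,225.2),76);B=atz(f,(376.0,254.6),76)
d=B-A; print(A,B,(A+B)/2,np.degrees(np.arctan2(-d[0],d[1])))
E
```

```text
[-2.81472278e+01  1.30905828e+01  1.00572548e+02 -7.56768874e-03
  6.65241292e+01  5.57944753e+01] [ 450.47672618 -228.01326583  190.61311541] [-32.08569689  89.81261139 153.97562605]
[ 505.24547947 -118.15739474   76.        ] [493.35482908 -30.95705897  76.        ] [499.30015427 -74.55722685  76.        ] 7.764969603408742
```

View pics/h3t.png

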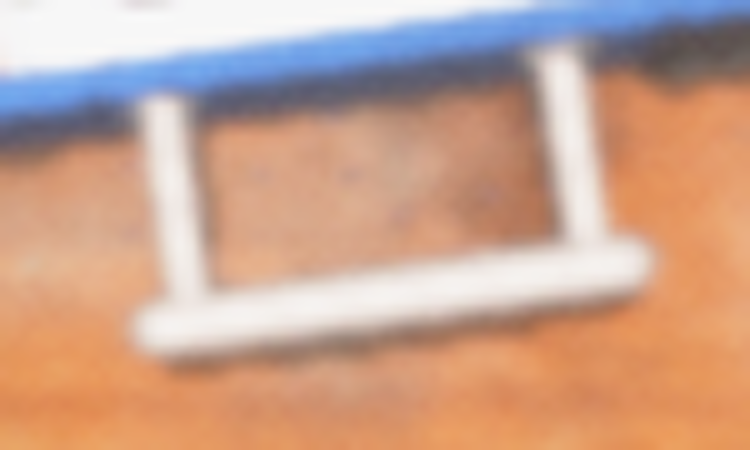

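>>> play_rows --pt "0.012 0.038 0 0.12 0.4" --pt "0.024 0.076 0 0.24 0.4" --pt "0.036 0.114 0 0.36 0.4" --pt "0.0475 0.153 0 0.48 0.4" --pt "0.0475 0.153 0 0.6 0.4" --pt "0.0475 0.153 0 0.72 0.4" --pt "0.0475 0.153 0 0.84 0.4" --pt "0.0475 0.153 0 0.96 0.4"

```text
time_s: 26.25
ee_pos: [498.5, -74.9, 190.9]
ee_rot: [-69.2, 89.8, 172.3]
force: [-0.7, 0.5, 0.2]
gripper_width: 40.8
```

>>> play_rows --pt "0 0 0 0.12 0.4" --pt "0 0 0 0.24 0.4" --pt "0 0 -0.01 0.36 0.4" --pt "0 0 -0.025 0.48 0.4" --pt "0 0 -0.045 0.6 0.4" --pt "0 0 -0.07 0.628 0.4" --pt "0 0 -0.08 0.628 0.4" --pt "0 0 -0.08 0.628 0.4"

```text
time_s: 26.92
ee_pos: [496.5, -75.1, 109.1]
ee_rot: [-107.1, 89.6, 169.9]
force: [-0.3, 1.0, 0.3]
gripper_width: 36.1
```

```bash
python3 - <<'E'
from h import *
from scipy.spatial.transform import Rotation as Ro
f=grab_frame("scene");s=sensors.state();R=Ro.from_euler('xyz',s["ee_rot"],degrees=True).as_matrix(); print(np.degrees(np.arctan2(R[1,1],R[0,1])), s["ee_pos"],s["force"],s["time_s"],s["gripper_width"],s["qpos"][5])
cv2.imwrite("pics/d1.png",cv2.resize(f["img"][150:280,300:460],None,fx=5,fy=5,interpolation=2)[:600])
E
```

```text
6.991520726406138 [497.95435903 -75.35319823 110.89066588] [ 0.79461612 -0.17151361  0.85675995] 26.9667 36.21744382791526 -16.906249563876386
```

View pics/d1.png

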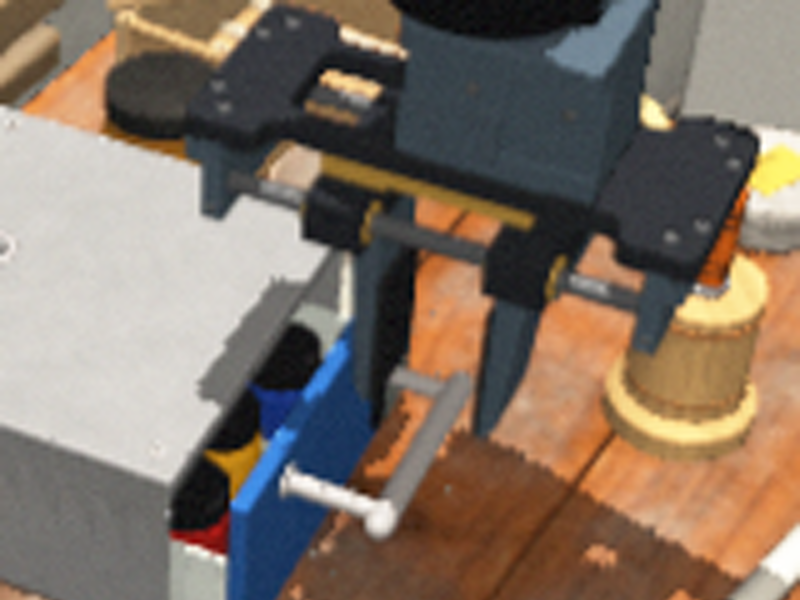

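>>> play_rows --pt "0.0005 0 -0.008 0 0.4" --pt "0.0005 0 -0.016 0 0.4" --pt "0.0005 0 -0.024 0 0.4" --pt "0.0005 0 -0.032 0 0.4" --pt "0.0005 0 -0.04 0 0.4" --pt "0.0005 0 -0.048 0 0.4" --pt "0.0005 0 -0.054 0 0.4" --pt "0.0005 0 -0.054 0 0.4"

```text
time_s: 27.63
ee_pos: [498.5, -75.4, 56.8]
ee_rot: [-107.2, 89.8, 169.8]
force: [0.0, -0.4, 0.1]
gripper_width: 36.5
```

>>> play_rows --pt "0 0 0 0 0.2" --pt "0 0 0 0 0" --pt "0 0 0 0 0" --pt "0 0 0 0 0" --pt "0 0 0 0 0" --pt "0 0 0 0 0" --pt "0 0 0 0 0" --pt "0 0 0 0 0" --squeeze 15

```text
time_s: 28.3
ee_pos: [499.9, -75.6, 58.7]
ee_rot: [72.8, 89.9, -10.2]
force: [1.1, 0.2, 2.7]
gripper_width: 10.5
```

>>> play_rows --pt "-0.002 -0.0002 0 0 0" --pt "-0.006 -0.0007 0 0 0" --pt "-0.011 -0.0013 0 0 0" --pt "-0.016 -0.0019 0 0 0" --pt "-0.021 -0.0026 0 0 0" --pt "-0.026 -0.0032 0 0 0" --pt "-0.031 -0.0038 0 0 0" --pt "-0.035 -0.0043 0 0 0"

```text
time_s: 28.97
ee_pos: [464.1, -80.2, 58.6]
ee_rot: [45.4, 89.9, -37.6]
force: [2.8, -1.2, 4.1]
gripper_width: 10.6
```

>>> play_rows --pt "-0.0015 -0.0002 0 0 0" --pt "-0.003 -0.0004 0 0 0" --pt "-0.0045 -0.0006 0 0 0" --pt "-0.006 -0.0007 0 0 0" --pt "-0.007 -0.0009 0 0 0" --pt "-0.008 -0.001 0 0 0" --pt "-0.008 -0.001 0 0 0" --pt "-0.008 -0.001 0 0 0"

```text
time_s: 29.63
ee_pos: [457.8, -81.1, 58.6]
ee_rot: [75.7, 89.8, -7.3]
force: [4.5, -1.1, 3.2]
gripper_width: 10.4
```

>>> play_rows --pt "-0.001 -0.0001 0 0 0" --pt "-0.001 -0.0001 0 0 0" --pt "-0.001 -0.0001 0 0 0" --pt "0.0005 0 0 0 0.2" --pt "0.0005 0 0 0 0.38" --pt "0.0005 0 0 0 0.38" --pt "0.0005 0 0 0 0.38" --pt "0.0005 0 0 0 0.38"

```text
time_s: 30.3
ee_pos: [455.9, -80.6, 57.8]
ee_rot: [-109.8, 89.9, 167.3]
force: [0.1, -0.2, 0.1]
gripper_width: 34.5
```

>>> play_rows --pt "0 0 0 0 0.38" --pt "0 0 0.005 0 0.38" --pt "0 0 0.02 0 0.38" --pt "0 0 0.045 0 0.38" --pt "0 0 0.075 0 0.38" --pt "0 0 0.105 0 0.38" --pt "0 0 0.13 0 0.38" --pt "0 0 0.13 0 0.38"

```text
time_s: 30.97
ee_pos: [460.0, -81.4, 193.7]
ee_rot: [71.9, 89.4, -11.1]
force: [1.4, -0.0, -0.2]
gripper_width: 35.0
```

```bash
python3 - <<'E'
from h import *
f=grab_frame("scene");g=grab_frame("top");s=sensors.state();print(s["ee_pos"],s["force"],s["time_s"],s["gripper_width"])
cv2.imwrite("pics/f1.png",cv2.resize(f["img"][120:300,240:480],None,fx=3.3,fy=3.3,interpolation=2))
cv2.imwrite("pics/f1t.png",g["img"])
for l in("pigment_jar","glass_tumbler","brass_mould"):
    for n,q in(("s",f),("t",g)):
        for k in finder.spot_point(q,l)[:1]: print(l,n,k["point"],k["conf"],atz(q,k["point"],0))
E
```

```text
[457.21451611 -80.8606481  189.21980293] [-0.71152283  0.24571785 -0.54936052] 31.0667 34.69095447475998
pigment_jar s [271.7, 404.9] 0.68 [499.63884513 277.66287595   0.        ]
pigment_jar t [431.4, 197.3] 0.69 [ 701.89998953 -196.63855371    0.        ]
glass_tumbler s [367.2, 210.6] 0.7 [ 607.84172314 -205.95934489    0.        ]
glass_tumbler t [367.4, 222.7] 0.74 [652.45184553 -70.16147282   0.        ]
brass_mould s [273.7, 407.6] 0.94 [494.29202814 279.40352464   0.        ]
brass_mould t [184.8, 304.1] 0.62 [496.68544625 283.83626463   0.        ]
```

View pics/f1.png

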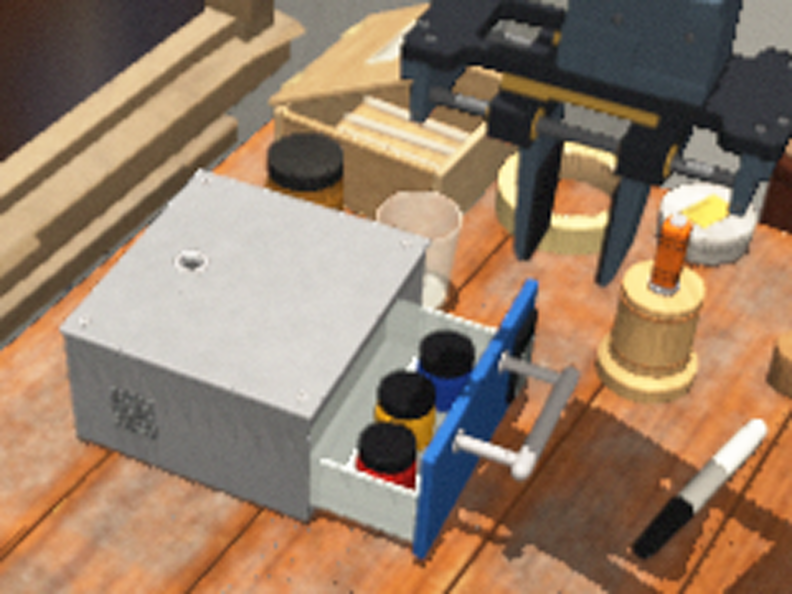

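View pics/f1t.png

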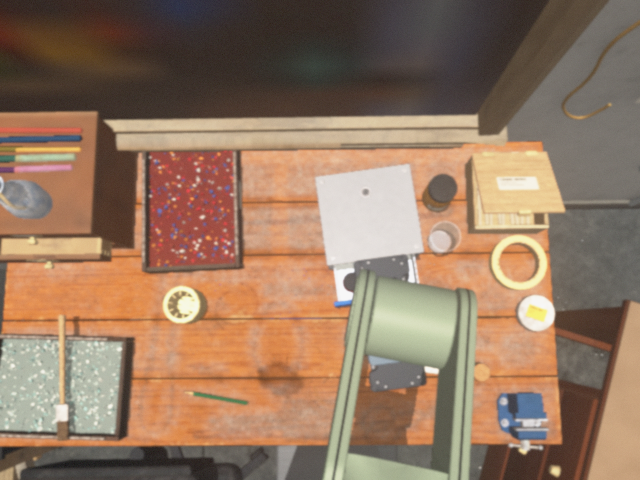

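```bash
python3 - <<'E'
from h import *
f=grab_frame("scene")
A=atz(f,(414.5,232.4),76);B=atz(f,(398.2,260.6),76);m=(A+B)/2;print(m, np.linalg.norm(m[:2]-[522,-73]))
print(sensors.state()["qvel"]); job_done()
E
```

```text
[456.83152882 -81.87928394  76.        ] 65.77059616114684
[-0.02066487 -0.13038578 -0.36158405  0.00493305  0.10912529  0.00661994]
the job is handed in; nothing more can be done
```

I finished the job and handed it in at about 31 s of the 67 s allowed; no verdict was reported.

- **Release:** I took the pin from its stand and lowered it through the hole. I felt the latch about 44 mm below the cover at roughly 4 N, then pressed gently to about 47 mm. The drawer sprang ajar. The highest force I read while pressing was 4.5 N, at the end of a move rather than continuously.
- **Pin back in the stand:** I put it back until its collar seated, at about 5 N, and let go. The last picture shows it upright with the collar on the wood.
- **Drawer:** I pulled it out by the handle bar and released it. From the pictures the handle moved about 66 mm, which matches the 65 mm stop.
- **Clearance:** At the end the gripper was open and about 190 mm above the table, touching nothing.

**Jar, tumbler and mould:** By eye, all three are at the same pixels as at the start. The mould readings and most of the others agree with the start to within about 9 mm. Two of the network's last answers were wrong:
- In the scene view it marked the mould as the jar, because the jar is mostly hidden there.
- In the top view it marked the drawer unit as the tumbler, although the picture shows the tumbler in place.

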